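# Park and lock the casting machine's arm

### The arm

A 6-joint arm with a two-finger parallel gripper is mounted at the origin on the work surface. World frame = base frame: x ahead of the robot, y to its left, z up, the work surface at z = 0. Lengths are in m, angles in rad, forces in N, time in s.
With the tool pointing down it reaches from about 0.35 to 0.975 m from the base axis. Payload 4.9 kg.
Tool frame: the origin (TCP) lies between the finger pads; the fingertips stand 14 mm ahead of it and the grasp point (between the pads) lies 5 mm behind it (r.finger_overhang is the distance from the TCP to the fingertips, in m); z points along the fingers, y is the line along which they close (so a half turn about z gives the same grasp; the last joint's range is limited). The gripper opens to 85 mm and grips with 20 to 120 N. Pads are 22 mm wide; open, the fingers measure 114 mm over their backs; the gripper's body (76 mm by 85 mm) begins 54 mm behind the grasp point. The pads swing forward as they close: fully open they stand 13 mm farther back than shut.
Start: joints at [-1.264, 0.053, 1.613, -0, 1.476, -0.119], TCP at [0.258, -0.569, 0.245] pointing down, gripper open.
Joint ranges: [-3.01, 3.01], [-1.01, 2.22], [0.06, 2.58], [-1.02, 4.17], [0.09, 2.62], [-3.14, 3.14]. Speed limits (rad/s): [2.57, 2.57, 3.14, 3.14, 3.14, 3.14].

### API

Orientations are given as a unit quaternion [w, x, y, z].
In Python, from station import r gives the robot as it stands.
- The arm moves only by the tool jog_arm, never from a script. Its argument "moves" is a list of rows, each a list of 7 numbers: the turn, a rotation vector about the tool's x, y, z scaled (see below), then the shift along the tool's x, y, z scaled (see below), then the closure, from 0 (fully open) to 1 (shut). In form: [[wx, wy, wz, tx, ty, tz, grip], ...]. A call has 1 to 12 rows; each row shifts and turns the commanded pose from where the row before left it, along the tool's axes as they then stand; what a row does not reach is not made up. The controller multiplies each number of a shift by 0.1 m and each number of a turn by 45 degrees. A row lasts 1/10 s, in which the tool goes at most 50 mm and 8.59 degrees, less where a joint would pass 70% of its speed; a pose out of reach is approached as far as the arm can. A call with a number of a shift or a turn outside -1 to 1 is refused whole. A call with a gripper value outside its range is refused whole. The fingers move at their own pace and stop on an object; the grip force is fixed at half the most. Time passes only in rows, so rows that do not move let the fingers close. It gives the time, the measured TCP pose, the force, the opening and the grip force at its end, in the units of the state.
- r.get_obs(): the state, without advancing time (a new reading comes with each control period).
- r.get_image(name): name is "side" or "top" or "wrist"; returns a dict with "color" (384x512x3 uint8, blue, green, red), "z_map" (384x512 float32, m along the optical axis (not along the pixel's ray), 0 where there is no reading), "intrinsics" (3x3 intrinsics, pixels), "world_from_camera" (4x4, takes a point from camera to world coordinates). Camera axes: x right, y up, looking along -z (the intrinsics and any distortion apply to the point x, -y, -z); pixel columns grow to the right and rows downward; lengths in m; the calibration is good to about 2 mm. A picture is of the moment at which its call begins.
- r.hand_in(): hands the job in; it is judged then, once.
The state is a dict: "clock": time; "joint_pos": joint angles; "joint_vel": joint speeds; "joint_torque": joint torques, N m; "position": TCP position; "eef_rot": TCP orientation; "wrist_force": force on the tool from outside, world axes, zero at the start; "ft_torque": the same for the moment, N m; "finger_gap": opening from 0.0 (shut) to 1.0 (fully open); "grip_force": force on a finger pad.
Only numpy, scipy, OpenCV 4.12 (cv2) and the standard library are available. Lean on these libraries where they do the work, as an engineer would, in place of code of your own. Each camera call takes 0.05 s, during which the arm holds its last target. There are 200 camera calls.

### The job

Park the bench casting machine for loading: with a fingertip, push its swing arm round slowly until the narrow nose at the crucible end points squarely at the upright clip on the machine's edge, and let it come to rest there; then push the clip over and press it fully down so that it straddles the nose. Only push: do not pinch the arm, do not touch the white crucible on it, never fling the arm round, and leave all the other things on the bench where they stand. Finish with the arm parked, the clip down and the robot clear.

Things in the scene. Friction and masses are not known exactly. Their poses are not given: they have to be found in the camera images.
- machine: casting machine fixed to the bench: blue round base 340 mm across, 45 high, clip bracket on its edge, grey control box on the far edge. Origin: centre of underside, on the arm's vertical axis; x points from the axis to the clip. Clip hinge: level line along y through (190, 0, 92) mm; bracket: x 140-210, y +-35, to z 36, and x 192-210, y +-30, to z 86
- rotor: swing arm, turns endlessly either way about the machine's axis, stays where left (0.12 N m). Origin on the axis, 66 mm above the table; x points to the nose. Level bar from x -121 to 125 mm, 46 wide, 66 to 92 above the table. On top: hub 32 mm across, to 106; dark counterweight 40 mm square at x -95, to 122; crucible at x 95. Nose 16 mm wide, 70 to 86 above the table, reaches x 165
- rail_left (a point): point on the flat upright outer face of the arm's left (rotor +y) steel rail, 80 mm from the axis, 23 mm left of the centre line, 79 mm above the table: a fingertip can push here. The arm is made of a left and a right half (rail, nose half, counterweight half); the fingers touching both halves at once counts as pinching
- rail_right (a point): the same point on the right (rotor -y) rail, 23 mm right of the centre line
- crucible (a point): centre of the rim of the white ceramic cup fixed on the arm: 34 mm across, 95 mm from the axis, from 86 to 110 mm above the table; must not be touched
- nose (a point): point in the nose of the arm, 145 mm from the axis, 78 mm above the table
- gate (a point): fixed point of the machine where the nose point must come: 145 mm from the axis towards the clip, 78 mm above the table, under the closed clip
- clip (a joint): hinge angle of the steel clip (rad): 0 = fully down, level over the nose; 1.57 upright; starts leaning outward, 1.65 to 1.9; stop at 2.0. Stiff (0.07 N m), stays where left. Plate 62 mm from hinge to tip, 56 wide, 5 thick, two cheeks 20 mm deep, 44 apart, on the side facing the arm. Top 97 mm above the table when down, tip 154 when upright
- clip_tip (a point): middle of the clip's free edge, on the outer (top when down) face, 60 mm from the hinge
- flask_big: casting flask: steel tube 68 mm across, 58 tall, open both ends, standing beside the machine; origin centre of underside; leave alone
- flask_small: casting flask: steel tube 52 mm across, 50 tall, open both ends, standing near the clip; origin centre of underside; leave alone
- spare_crucible: small loose white ceramic cup, 44 mm across, 35 tall, standing on the table beside the machine; origin centre of underside; leave alone
- bowl: rubber mixing bowl, 120 mm across, 70 tall; origin centre of underside; leave alone
- jar: white lidded jar, 60 mm across, 80 tall; origin centre of underside; leave alone
- spatula: spatula lying on the table; leave alone
- brush: brush lying on the table; leave alone
- tub: big white tub, 150 mm across, 150 tall; origin centre of underside; leave alone

How it is judged:
On the way, in this order (a step that is already met when the one before it is completed fails the run):
1. the arm's nose rests in front of the clip (nose point within 12 mm of the gate point), clip still up (horizontal distance between nose and gate below 0.012 m and angular speed of rotor below 0.1 rad/s and value of joint clip above 1.2 rad), for 0.3 s.
2. the clip is down over the nose (horizontal distance between nose and gate below 0.012 m and value of joint clip below 0.12 rad), for 0.2 s.
At the end, for the whole second after the job is handed in: the nose point is within 12 mm of the gate point horizontally, the arm at rest, and the clip down within 0.12 rad of level (all of step 2 and angular speed of rotor below 0.1 rad/s); the robot touches nothing.
It fails at once if the arm was pinched (both halves touched at once) ((contact force between the fingers and rotor_c2 above 0.5 N or contact force between the fingers and rotor_c3 above 0.5 N or contact force between the fingers and rotor_c4 above 0.5 N) and (contact force between the fingers and rotor_c5 above 0.5 N or contact force between the fingers and rotor_c6 above 0.5 N or contact force between the fingers and rotor_c7 above 0.5 N)).
It fails at once if the crucible on the arm was touched (over 1 N) (contact force between any of the fingers, the arm and rotor_c8 above 1 N).
It fails at once if the arm was flung round (faster than 3 rad/s) (angular speed of rotor above 3 rad/s).
It fails at once if another thing on the bench was lifted, carried or pushed more than 25 mm (distance of any of flask_big, flask_small, spare_crucible, bowl, jar, spatula, brush, tub from where it was at the start of the episode above 0.025 m).
It also fails if it takes over 61 s, if anything falls off the work surface, if the arm or the gripper's body presses on something with over 40 N, if the wrist force passes 120 N, or if a joint passes its speed limit or range.

## Working session

There is one attempt and no reset: what is moved stays moved. The work goes in short steps, Python scripts to look and compute and a tool call to move; the robot and the scene stay as the last step left them, time stands still between calls to the robot, and variables do not carry over. Pictures are saved under pics/ and viewed, at most 10 in all, crops included, and the job is handed in when it is done.

Besides the shell and the picture viewer there is one more tool, called by a JSON object that holds its "api" and its "payload". jog_arm: Moves the arm, as the interface text tells. Its arguments: {"type":"object","properties":{"moves":{"type":"array"}},"required":["moves"]}

```bash
mkdir -p pics; ls; cat > h.py <<'E'
import numpy as np,cv2
from station import r
def shot(n):
    im=r.get_image(n); np.savez(f'{n}.npz',**im); return im
def pts(im):
    K=im['intrinsics'];z=im['z_map'];v,u=np.mgrid[:z.shape[0],:z.shape[1]]
    P=np.stack([(u-K[0,2])/K[0,0]*z,-(v-K[1,2])/K[1,1]*z,-z,np.ones_like(z)],-1)
    return (P@im['world_from_camera'].T)[...,:3]
E
python3 - <<'E'
from h import *
a=shot('top');b=shot('side')
cv2.imwrite('pics/top.png',cv2.resize(a['color'],(800,600)));cv2.imwrite('pics/side.png',cv2.resize(b['color'],(800,600)))
o=r.get_obs();print(o['clock'],o['position'],o['eef_rot'],o['finger_gap'],r.finger_overhang)
E
```

```text
pics
0.1 [ 0.25798446 -0.56868966  0.24417919] [-9.33012957e-04  9.77423835e-01  2.11285985e-01 -9.43359858e-05] 0.9984576761147005 0.014
```

View pics/top.png

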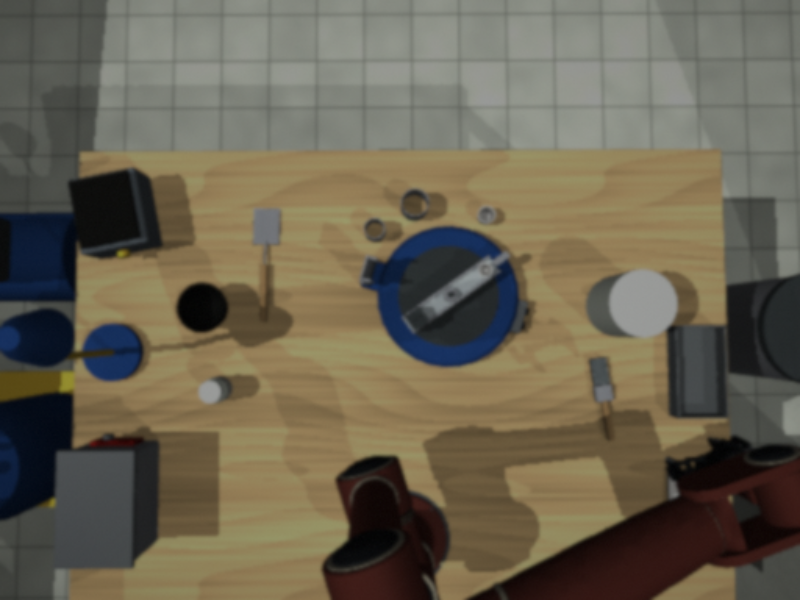

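View pics/side.png

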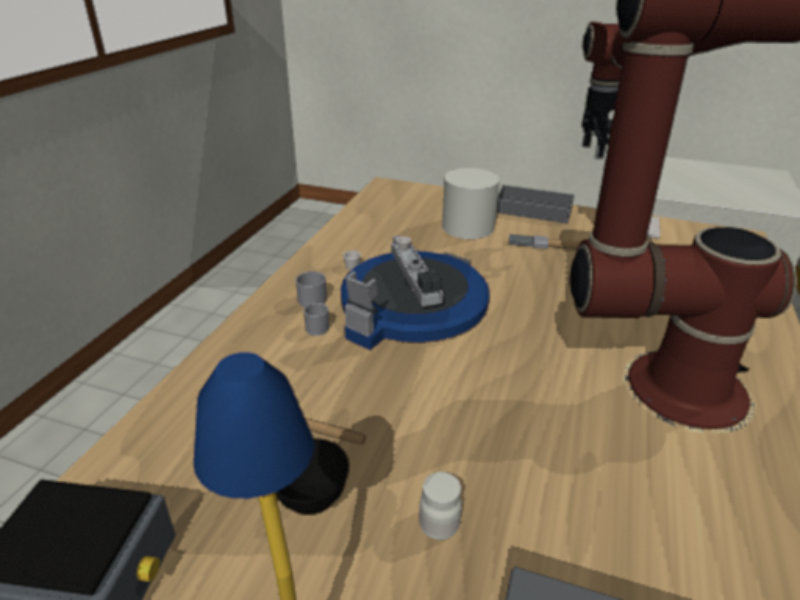

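The top view shows the machine at about (448,296), the clip at (372,272), and the nose at (507,258) with the crucible at (487,268). The counterweight is at (413,318), and the flasks are at (375,230) and (415,204). The side view confirms the clip is upright.

```bash
cat > m.py <<'E'
from h import *
def load(n): return dict(np.load(n+'.npz'))
def circ(im):
    P=pts(im);c=im['color'].astype(int)
    blue=(c[...,0]>80)&(c[...,0]>2*c[...,2])&(abs(P[...,2]-.045)<.006)
    return P,blue
def measure(cen=None):
    a=load('top');P,bl=circ(a)
    roi=np.zeros_like(bl);roi[130:250,225:350]=1
    bl&=roi
    cs,_=cv2.findContours(bl.astype(np.uint8),cv2.RETR_EXTERNAL,cv2.CHAIN_APPROX_NONE)
    k=max(cs,key=cv2.contourArea)[:,0];Q=P[k[:,1],k[:,0],:2]
    for _ in range(6):
        A=np.c_[2*Q,np.ones(len(Q))];s=np.linalg.lstsq(A,(Q**2).sum(1),rcond=None)[0]
        R=np.sqrt(s[2]+s[:2]@s[:2]);e=abs(np.hypot(*(Q-s[:2]).T)-R);Q=Q[e<max(.003,np.percentile(e,85))] if e.max()>.003 else Q
    return P,roi,s[:2],R
if __name__=='__main__':
    P,roi,c,R=measure();print('centre',c,'R',R)
    d=P[...,:2]-c;rad=np.hypot(d[...,0],d[...,1]);z=P[...,2];ang=np.degrees(np.arctan2(d[...,1],d[...,0]))
    bar=roi&(rad<.2)&(z>.062)&(z<.13)&(rad<.175)
    # bar top
    m=roi&(rad<.115)&(abs(z-.092)<.006); q=d[m]
    w,V=np.linalg.eigh(np.cov(q.T));print('bar n',m.sum(),'mean',q.mean(0),'ang',np.degrees(np.arctan2(V[1,1],V[0,1])),w**.5)
    m=(rad>.135)&(rad<.17)&(z>.07)&(z<.1)&roi;print('nose? ',m.sum(),np.median(ang[m]) if m.any() else 0)
    for n in('top','side'):
        a=load(n);p=pts(a);dd=p[...,:2]-c;rr=np.hypot(dd[...,0],dd[...,1]);an=np.degrees(np.arctan2(dd[...,1],dd[...,0]))
        m=(rr>.176)&(rr<.24)&(p[...,2]>.06)&(p[...,2]<.17)
        m&=(an>20)&(an<140)
        print(n,m.sum(),'clip az',np.median(an[m]),'xyz med',np.median(p[m],0),'range',p[m].min(0),p[m].max(0))
        hi=m&(p[...,2]>.14);print('hi',hi.sum(),np.median(p[hi],0) if hi.any() else '',np.median(rr[hi]),np.median(an[hi]))
        m=(rr>.17)&(rr<.35)&(p[...,2]>.03)&(p[...,2]<.09)&(p[...,0]>c[0]-.1)
        for x in range(-60,150,10):
            k=m&(an>=x)&(an<x+10)
            if k.sum()>8: print(x,k.sum(),np.round(np.median(p[k],0),3),round(rr[k].min(),3))
E
python3 m.py
```

```text
centre [ 0.5644321  -0.11069843] R 0.14396921426240167
bar n 435 mean [ 0.02290657 -0.00569126] ang 124.81332297279555 [0.01488974 0.05940031]
nose?  48 -48.62443899829694
top 157 clip az 69.09791195372188 xyz med [0.63630813 0.07566794 0.12971652] range [ 0.6041007  -0.02054632  0.06111138] [0.78091547 0.09600375 0.15944877]
hi 66 [0.63741543 0.08111153 0.15232075] 0.20564304755394516 69.35326059504683
-60 12 [ 0.664 -0.253  0.041] 0.171
-50 21 [ 0.69  -0.234  0.044] 0.17
-40 23 [ 0.709 -0.212  0.043] 0.171
-30 60 [ 0.736 -0.195  0.039] 0.17
-20 42 [ 0.739 -0.161  0.041] 0.171
-10 38 [ 0.743 -0.125  0.043] 0.171
0 34 [ 0.741 -0.096  0.044] 0.17
10 94 [ 0.778 -0.054  0.047] 0.17
20 74 [ 0.771 -0.024  0.045] 0.17
30 37 [ 0.714 -0.006  0.044] 0.17
40 74 [0.722 0.052 0.044] 0.171
50 31 [0.664 0.035 0.04 ] 0.17
60 57 [0.643 0.054 0.038] 0.17
70 57 [0.609 0.065 0.037] 0.17
side 503 clip az 71.35483088547508 xyz med [0.63015015 0.08100136 0.10451038] range [0.60024156 0.05034724 0.06011489] [0.66627087 0.10016537 0.15353885]
hi 99 [0.63301398 0.07907633 0.14828088] 0.20447330333237218 70.51613163946368
-30 34 [ 0.774 -0.211  0.032] 0.172
-20 9 [ 0.774 -0.184  0.036] 0.171
0 12 [ 0.774 -0.077  0.04 ] 0.172
10 127 [ 0.813 -0.059  0.045] 0.171
20 147 [ 0.784 -0.009  0.043] 0.17
30 60 [0.75  0.04  0.039] 0.17
40 106 [0.735 0.074 0.041] 0.174
50 15 [0.722 0.079 0.043] 0.237
60 136 [0.651 0.083 0.065] 0.198
70 220 [0.614 0.09  0.06 ] 0.17
```

```bash
cat > m2.py <<'E'
from m import *
from scipy.optimize import least_squares
def centre():
    a=load('top');P=pts(a);c=a['color'].astype(int)
    m=(c[...,0]>70)&(c[...,0]>1.8*c[...,2])&(abs(P[...,2]-.045)<.008);roi=np.zeros_like(m);roi[135:245,236:345]=1;m&=roi
    m=cv2.morphologyEx(m.astype(np.uint8),cv2.MORPH_OPEN,np.ones((2,2)))
    Q=cv2.convexHull(P[m>0][:,:2].astype(np.float32))[:,0]
    f=least_squares(lambda s:np.hypot(*(Q-s[:2]).T)-s[2],[.58,-.115,.17],loss='soft_l1',f_scale=.002)
    return P,roi>0,f.x[:2],f.x[2],Q
if __name__=='__main__':
    P,roi,c,R,Q=centre();print('c',c,R,np.round(Q.min(0),3),np.round(Q.max(0),3))
    z=P[...,2];d=P[...,:2]-c;rad=np.hypot(*np.moveaxis(d,-1,0))
    m=roi&(rad<.17)&(z>.08)&(z<.13)&(rad>.02)
    (x,y),(w,h),t=cv2.minAreaRect(P[m][:,:2].astype(np.float32));print('bar rect',x,y,w,h,t)
    q=P[roi&(rad<.115)&(abs(z-.092)<.005)][:,:2];l=cv2.fitLine(q.astype(np.float32),cv2.DIST_HUBER,0,.01,.01).ravel();print('line',l,np.degrees(np.arctan2(l[1],l[0])),'offset of c',np.cross(l[:2],c-l[2:]))
    for nm,s in(('cw',P[roi&(z>.116)&(z<.13)&(rad<.14)]),('hi',P[roi&(z>.1)&(z<.113)&(rad>.06)&(rad<.13)])):print(nm,len(s),s.mean(0),np.degrees(np.arctan2(*(s.mean(0)[:2]-c)[::-1])),np.hypot(*(s.mean(0)[:2]-c)))
    s=load('side');p=pts(s);dd=p[...,:2]-c;rr=np.hypot(dd[...,0],dd[...,1])
    for n,pp in(('side',p),('top',P)):
        m=(np.hypot(*(np.moveaxis(pp[...,:2],-1,0)-np.array([.632,.08])[:,None,None]))<.05)&(pp[...,2]>.1)&(pp[...,2]<.165)
        k=pp[m];(x,y),wh,t=cv2.minAreaRect(k[:,:2].astype(np.float32));print(n,len(k),k.mean(0),'rect',x,y,wh,t,'az',np.degrees(np.arctan2(y-c[1],x-c[0])))
        for zz in np.arange(.1,.16,.01):
            j=k[(k[:,2]>=zz)&(k[:,2]<zz+.01)]
            if len(j): print(round(zz,2),len(j),np.round(np.median(j,0),3),round(np.median(np.hypot(*(j[:,:2]-c).T)),3),np.round(j.min(0),3),np.round(j.max(0),3))
E
python3 m2.py 2>&1 | grep -v Warn
```

```text
q=P[roi&(rad<.115)&(abs(z-.092)<.005)][:,:2];l=cv2.fitLine(q.astype(np.float32),cv2.DIST_HUBER,0,.01,.01).ravel();print('line',l,np.degrees(np.arctan2(l[1],l[0])),'offset of c',np.cross(l[:2],c-l[2:]))
c [ 0.57709784 -0.11382022] 0.16307053091716528 [ 0.412 -0.275] [0.74 0.05]
bar rect 0.5958335995674133 -0.12833033502101898 0.045839808881282806 0.28665590286254883 35.30101013183594
line [ 0.57741094 -0.8164537   0.5920388  -0.12331079] -54.731354 offset of c -0.006718649366362657
cw 132 [ 0.52793166 -0.03267156  0.12236409] 121.2107452160929 0.09488106864233913
hi 37 [ 0.63632609 -0.18647571  0.10837522] -50.813323242763914 0.09373796320823811
side 267 [0.62992736 0.07744945 0.1314209 ] rect 0.634136438369751 0.07099433243274689 (0.03281208127737045, 0.060275930911302567) 76.97108459472656 az 72.8484073157
0.1 33 [0.633 0.077 0.106] 0.199 [0.607 0.067 0.1  ] [0.661 0.084 0.11 ]
0.11 40 [0.625 0.076 0.116] 0.2 [0.603 0.063 0.111] [0.66  0.086 0.12 ]
0.12 46 [0.624 0.078 0.126] 0.202 [0.602 0.061 0.12 ] [0.662 0.087 0.13 ]
0.13 49 [0.623 0.08  0.134] 0.204 [0.603 0.05  0.13 ] [0.662 0.09  0.14 ]
0.14 62 [0.631 0.081 0.146] 0.205 [0.603 0.054 0.14 ] [0.665 0.091 0.15 ]
0.15 37 [0.639 0.078 0.152] 0.203 [0.605 0.054 0.15 ] [0.663 0.091 0.154]
top 115 [0.63681546 0.07603305 0.13827155] rect 0.6353280544281006 0.07245282828807831 (0.030350934714078903, 0.056149233132600784) 73.76921081542969 az 72.64040240980974
0.1 11 [0.639 0.073 0.104] 0.197 [0.607 0.066 0.1  ] [0.658 0.077 0.109]
0.11 9 [0.631 0.077 0.114] 0.199 [0.61  0.073 0.111] [0.649 0.083 0.117]
0.12 18 [0.642 0.072 0.125] 0.2 [0.605 0.051 0.121] [0.658 0.083 0.13 ]
0.13 11 [0.643 0.079 0.136] 0.202 [0.611 0.054 0.131] [0.657 0.089 0.139]
0.14 18 [0.636 0.08  0.145] 0.204 [0.607 0.054 0.14 ] [0.659 0.085 0.149]
0.15 48 [0.641 0.081 0.154] 0.206 [0.606 0.057 0.15 ] [0.665 0.092 0.159]
```

{"api": "jog_arm", "payload": {"moves": [[0,0,0,0.33,-0.237,0,1],[0,0,0,0.33,-0.237,0,1],[0,0,0,0.33,-0.237,0,1],[0,0,0,0.33,-0.237,0,1],[0,0,0,0.33,-0.237,0,1],[0,0,0,0.33,-0.237,0,1],[0,0,0,0.33,-0.237,0,1],[0,0,0,0.33,-0.237,0,1],[0,0,0,0.33,-0.237,0,1],[0,0,0,0.33,-0.237,0,1],[0,0,0,0.33,-0.237,0,1],[0,0,0,0.33,-0.237,0,1]]}}

```text
clock: 1.3
position: [0.5016, -0.1449, 0.2448]
eef_rot: [-0.0, 0.977, 0.211, -0.0]
wrist_force: [0.0, -0.3, 0.1]
finger_gap: -0.0
grip_force: 0.0
```

{"api": "jog_arm", "payload": {"moves": [[0,0,0,0.33,-0.237,0,1],[0,0,0,0.33,-0.237,0,1],[0,0,0,0.33,-0.237,0,1],[0,0,0,0.33,-0.237,0,1],[0,0,-0.12,0,0,0,1],[0,0,-0.12,0,0,0,1],[0,0,0,0,0,0,1],[0,0,0,0,0,0,1]]}}

```text
clock: 2.1
position: [0.5821, -0.0058, 0.2448]
eef_rot: [-0.0, 0.954, 0.301, -0.0]
wrist_force: [-0.2, 0.7, 0.7]
finger_gap: -0.003
grip_force: 0.0
```

```bash
cat > g.py <<'E'
from h import *
from scipy.spatial.transform import Rotation as R
def st(ax,phi=None):
    o=r.get_obs();q=o['eef_rot'];M=R.from_quat([q[1],q[2],q[3],q[0]]).as_matrix();p=o['position']
    print('t',round(o['clock'],2),'p',np.round(p,4),'x az',np.degrees(np.arctan2(M[1,0],M[0,0])).round(2),'tilt',M[2].round(3),'F',np.round(o['wrist_force'],1),'gap',round(o['finger_gap'],3),'j',np.round(o['joint_pos'],2))
    t=(np.append(ax,p[2])-p)@M;print('axis in tool xy',t.round(4))
    return p,M
E
python3 - <<'E'
from g import *
st([.582,-.110])
a=shot('wrist');cv2.imwrite('pics/w1.png',a['color'])
E
```

```text
t 2.1 p [ 0.5821 -0.0058  0.2448] x az 35.08 tilt [-0.001 -0.001 -1.   ] F [-0.2  0.7  0.7] gap -0.003 j [-0.14 -0.05  1.71 -0.    1.48  0.82]
axis in tool xy [-0.06    0.0852 -0.    ]
```

View pics/w1.png

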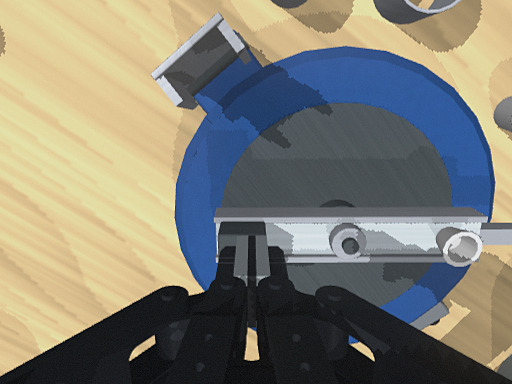

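The wrist view shows the hub at (348,240), the crucible at (460,245), the clip at (205,60) and the gripper above the counterweight end. I'll refine the axis and clip position from this view.

```bash
python3 - <<'E'
from g import *
from scipy.optimize import least_squares
a=dict(np.load('wrist.npz'));P=pts(a);z=P[...,2]
def box(u0,u1,v0,v1):
    m=np.zeros(z.shape,bool);m[v0:v1,u0:u1]=1;return m
def ray(u,v,h):
    K=a['intrinsics'];W=a['world_from_camera'];d=W[:3,:3]@np.array([(u-K[0,2])/K[0,0],-(v-K[1,2])/K[1,1],-1]);return W[:3,3]+d*(h-W[2,3])/d[2]
h=P[box(325,375,215,265)&(z>.1)&(z<.112)];print('hub',len(h),h.mean(0),cv2.minEnclosingCircle(h[:,:2].astype(np.float32)))
c=P[box(435,490,225,270)&(z>.104)&(z<.116)];print('cruc',len(c),cv2.minEnclosingCircle(c[:,:2].astype(np.float32)))
m=(abs(z-.045)<.004)&box(170,500,40,340);c3=a['color'].astype(int);m&=(c3[...,0]>1.6*c3[...,2])
Q=cv2.convexHull(P[m][:,:2].astype(np.float32))[:,0]
f=least_squares(lambda s:np.hypot(*(Q-s[:2]).T)-s[2],[.58,-.11,.17],loss='soft_l1',f_scale=.001);print('base',f.x)
ax=f.x[:2]
k=P[box(140,260,5,115)&(z>.1)&(z<.165)];print('clip',len(k),cv2.minAreaRect(k[:,:2].astype(np.float32)))
t=k[k[:,2]>.148];(x,y),wh,an=cv2.minAreaRect(t[:,:2].astype(np.float32));print('tip',len(t),t[:,2].max(),(x,y),wh,an,'az',np.degrees(np.arctan2(y-ax[1],x-ax[0])),np.hypot(x-ax[0],y-ax[1]))
b=P[box(400,480,290,340)&(z>.055)];print('box',len(b),np.round(b.max(0),3))
E
```

```text
hub 837 [ 0.58206212 -0.10984562  0.10273882] ((0.5810948014259338, -0.11095722764730453), 0.015921656042337418)
cruc 815 ((0.6359062194824219, -0.1892162561416626), 0.017419300973415375)
base [ 0.58203349 -0.11024119  0.16514493]
clip 3735 ((0.634533166885376, 0.07085554301738739), (0.03146236762404442, 0.05605458468198776), 73.8892822265625)
tip 1795 0.15768281215014793 (0.6352466940879822, 0.07322777807712555) (0.02655855193734169, 0.05608871951699257) 73.43781280517578 az 73.82576586597452 0.19103012272125555
box 391 [0.645 0.039 0.375]
```

{"api": "jog_arm", "payload": {"moves": [[0,0,0,0,0,0.32,1],[0,0,0,0,0,0.32,1],[0,0,0,0,0,0.32,1],[0,0,0,0,0,0.32,1],[0,0,0,0,0,0.32,1],[0,0,0,-0.12,0,0,1],[0,0,0,-0.08,0,0,1],[0,0,0,-0.02,0,0,1],[0,0,0,-0.02,0,0,1],[0,0,0,0,0,0,1]]}}

```text
clock: 3.15
position: [0.5638, -0.02, 0.0873]
eef_rot: [0.001, 0.953, 0.302, 0.002]
wrist_force: [0.2, -0.3, 0.1]
finger_gap: 0.002
grip_force: 0.0
```

```bash
cat > rot.py <<'E'
from g import *
ax=np.array([.582,-.110])
def rot():
    t=shot('top');P=pts(t);z=P[...,2];d=P[...,:2]-ax;rad=np.hypot(d[...,0],d[...,1])
    s=t['color'].astype(int);neutral=(s.max(-1)-s.min(-1))<40
    m=(rad<.15)&(z>.084)&(z<.112)&neutral&(s.min(-1)>60)
    q=P[m][:,:2]; l=cv2.fitLine(q.astype(np.float32),cv2.DIST_HUBER,0,.01,.01).ravel()
    far=P[(rad>.135)&(rad<.17)&(z>.074)&(z<.095)&neutral]
    print('bar',m.sum(),'az',np.degrees(np.arctan2(l[1],l[0])).round(1),'pt',l[2:].round(4),'nose',len(far),np.degrees(np.arctan2(*(np.median(far[:,:2],0)-ax)[::-1])).round(1) if len(far) else '')
    c=P[(rad>.07)&(rad<.12)&(z>.103)&(z<.116)&neutral&(s.min(-1)>90)]
    if len(c): print('cruc',len(c),np.degrees(np.arctan2(*(c.mean(0)[:2]-ax)[::-1])).round(1))
E
python3 - <<'E'
from rot import *
st(ax);rot()
E
```

```text
t 3.15 p [ 0.5638 -0.02    0.0873] x az 35.16 tilt [ 0.002  0.002 -1.   ] F [ 0.2 -0.3  0.1] gap 0.002 j [-0.17  0.06  1.88  0.    1.2   0.79]
axis in tool xy [-0.0369  0.0841  0.0001]
bar 423 az -52.4 pt [ 0.6166 -0.1591] nose 39 -54.4
cruc 36 -54.3
```

{"api": "jog_arm", "payload": {"moves": [[0,0,-0.03,-0.02,-0.008,0.02,1],[0,0,-0.06,-0.04,-0.016,0,1],[0,0,-0.1,-0.068,-0.027,0,1],[0,0,-0.1,-0.068,-0.027,0,1],[0,0,-0.1,-0.068,-0.027,0,1],[0,0,-0.1,-0.068,-0.027,0,1],[0,0,-0.1,-0.068,-0.027,0,1],[0,0,-0.1,-0.068,-0.027,0,1],[0,0,-0.1,-0.068,-0.027,0,1],[0,0,-0.06,-0.04,-0.016,0,1],[0,0,-0.03,-0.02,-0.008,0,1],[0,0,0,0,0,0,1]]}}

```text
clock: 4.4
position: [0.509, -0.0523, 0.0833]
eef_rot: [0.0, 0.794, 0.607, -0.0]
wrist_force: [0.5, 0.4, 0.4]
finger_gap: -0.001
grip_force: 0.0
```

```bash
python3 - <<'E'
from rot import *
st(ax);rot()
t=dict(np.load('top.npz'));cv2.imwrite('pics/t2.png',cv2.resize(t['color'][110:270,200:400],(800,600)))
E
```

```text
t 4.4 p [ 0.509  -0.0523  0.0833] x az 74.8 tilt [-0.  0. -1.] F [0.5 0.4 0.4] gap -0.001 j [-0.25 -0.06  2.01 -0.    1.19  0.02]
axis in tool xy [-0.0365  0.0856  0.    ]
bar 532 az -18.1 pt [ 0.6327 -0.125 ] nose 40 -17.5
cruc 39 -18.2
```

View pics/t2.png

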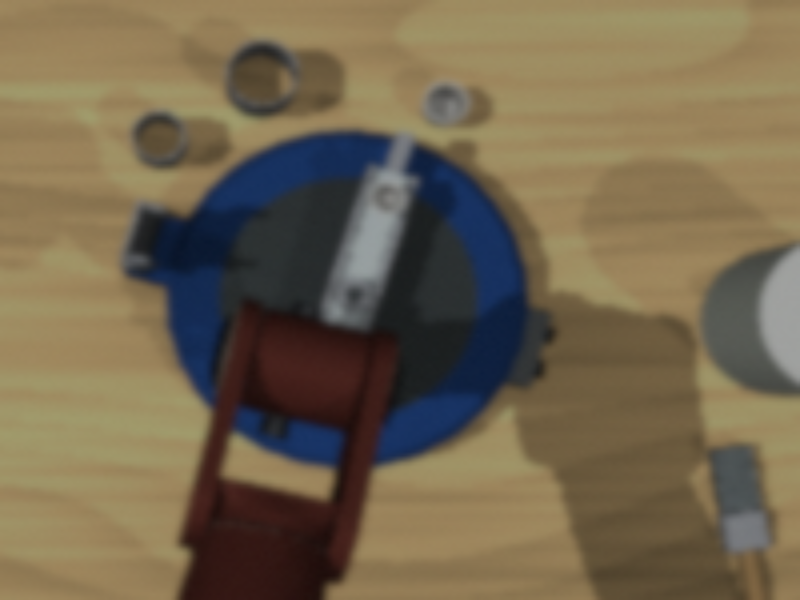

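The nose is at -18° and the push contact holds. I'll continue.

{"api": "jog_arm", "payload": {"moves": [[0,0,-0.05,-0.034,-0.013,0,1],[0,0,-0.08,-0.054,-0.021,0,1],[0,0,-0.1,-0.068,-0.027,0,1],[0,0,-0.1,-0.068,-0.027,0,1],[0,0,-0.1,-0.068,-0.027,0,1],[0,0,-0.1,-0.068,-0.027,0,1],[0,0,-0.1,-0.068,-0.027,0,1],[0,0,-0.1,-0.068,-0.027,0,1],[0,0,-0.1,-0.068,-0.027,0,1],[0,0,-0.1,-0.068,-0.027,0,1],[0,0,-0.06,-0.04,-0.016,0,1],[0,0,-0.03,-0.02,-0.008,0,1]]}}

```text
clock: 5.65
position: [0.489, -0.122, 0.0831]
eef_rot: [-0.0, 0.494, 0.869, -0.0]
wrist_force: [-0.9, -0.3, 0.3]
finger_gap: -0.002
grip_force: 0.0
```

```bash
python3 - <<'E'
from rot import *
st(ax);rot()
E
```

```text
t 5.65 p [ 0.489  -0.122   0.0831] x az 120.73 tilt [ 0.001 -0.    -1.   ] F [-0.9 -0.3  0.3] gap -0.002 j [-0.39 -0.08  2.03  0.    1.19 -0.93]
axis in tool xy [-0.0372  0.0861 -0.0001]
bar 547 az 32.0 pt [ 0.6194 -0.093 ] nose 42 28.6
cruc 36 28.2
```

{"api": "jog_arm", "payload": {"moves": [[0,0,-0.05,-0.034,-0.013,0,1],[0,0,-0.09,-0.061,-0.024,0,1],[0,0,-0.1,-0.068,-0.027,0,1],[0,0,-0.1,-0.068,-0.027,0,1],[0,0,-0.1,-0.068,-0.027,0,1],[0,0,-0.1,-0.068,-0.027,0,1],[0,0,-0.1,-0.068,-0.027,0,1],[0,0,-0.1,-0.068,-0.027,0,1],[0,0,-0.08,-0.054,-0.021,0,1],[0,0,-0.06,-0.04,-0.016,0,1],[0,0,-0.04,-0.027,-0.011,0,1],[0,0,-0.03,-0.02,-0.008,0,1]]}}

```text
clock: 6.9
position: [0.5213, -0.1814, 0.0831]
eef_rot: [-0.0, 0.144, 0.99, -0.0]
wrist_force: [-0.5, 0.2, 0.2]
finger_gap: 0.001
grip_force: 0.0
```

```bash
python3 - <<'E'
from rot import *
st(ax);rot()
t=dict(np.load('top.npz'));cv2.imwrite('pics/t3.png',cv2.resize(t['color'][130:250,220:380],(800,600)))
E
```

```text
t 6.9 p [ 0.5213 -0.1814  0.0831] x az 163.49 tilt [ 0.001 -0.    -1.   ] F [-0.5  0.2  0.2] gap 0.001 j [-0.47  0.04  1.91 -0.    1.19 -1.75]
axis in tool xy [-0.0379  0.0857 -0.    ]
bar 566 az 72.2 pt [ 0.5966 -0.069 ] nose 41 71.1
cruc 41 69.8
```

View pics/t3.png

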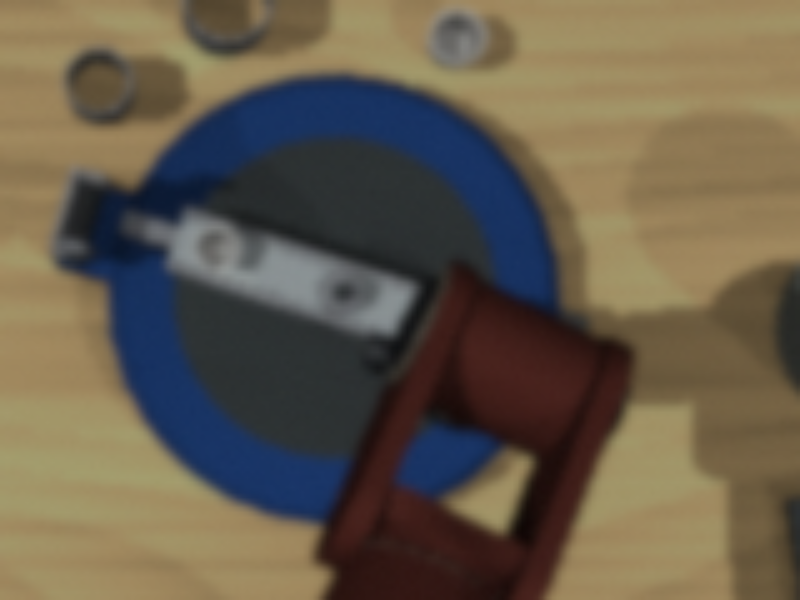

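{"api": "jog_arm", "payload": {"moves": [[0,0,-0.03,-0.02,-0.008,0,1],[0,0,-0.025,-0.017,-0.007,0,1],[0,0,0,0,0,0,1],[0,0,0,0,0,0,1],[0,0,0,0.15,0,0,1],[0,0,0,0.15,0,0,1],[0,0,0,0,0,-0.4,1],[0,0,0,0,0,-0.4,1],[0,0,0,0,0,-0.4,1],[0,0,0,0,0,-0.4,1]]}}

```text
clock: 7.95
position: [0.4953, -0.1765, 0.2452]
eef_rot: [0.0, 0.123, 0.992, -0.0]
wrist_force: [0.2, 0.1, 0.2]
finger_gap: -0.005
grip_force: 0.0
```

```bash
python3 - <<'E'
from rot import *
st(ax);rot()
a=shot('wrist');cv2.imwrite('pics/w2.png',a['color'])
E
```

```text
t 7.95 p [ 0.4953 -0.1765  0.2452] x az 165.92 tilt [-0.001 -0.    -1.   ] F [0.2 0.1 0.2] gap -0.005 j [-0.48 -0.19  1.84  0.    1.49 -1.81]
axis in tool xy [-0.0679  0.0856  0.0001]
bar 691 az 73.9 pt [ 0.5896 -0.0847] nose 38 74.1
cruc 39 72.5
```

View pics/w2.png

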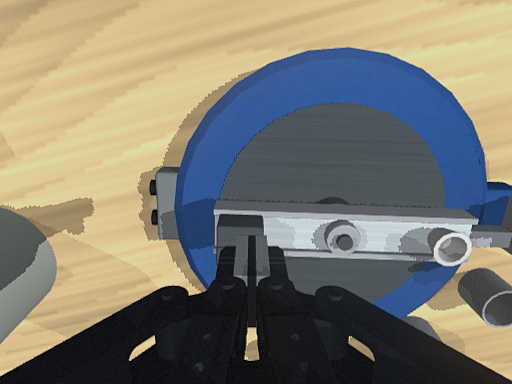

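The nose is aligned to the clip at about 74°, and the tool is clear of the arm. Next I turn the tool and go outside the clip.

{"api": "jog_arm", "payload": {"moves": [[0,0,0.186,0,0,0,1],[0,0,0.186,0,0,0,1],[0,0,0.186,0,0,0,1],[0,0,0.186,0,0,0,1],[0,0,0.186,0,0,0,1],[0,0,0.186,0,0,0,1],[0,0,0.186,0,0,0,1],[0,0,0.186,0,0,0,1],[0,0,0.186,0,0,0,1],[0,0,0.186,0,0,0,1],[0,0,0.186,0,0,0,1],[0,0,0,0,0,0,1]]}}

```text
clock: 9.25
position: [0.4953, -0.1765, 0.2427]
eef_rot: [-0.0, 0.799, 0.601, -0.0]
wrist_force: [0.1, 0.5, 0.8]
finger_gap: -0.0
grip_force: 0.0
```

{"api": "jog_arm", "payload": {"moves": [[0,0,0,0.328,0.065,0,1],[0,0,0,0.328,0.065,0,1],[0,0,0,0.328,0.065,0,1],[0,0,0,0.328,0.065,0,1],[0,0,0,0.328,0.065,0,1],[0,0,0,0.328,0.065,0,1],[0,0,0,0.328,0.065,0,1],[0,0,0,0.328,0.065,0,1],[0,0,0,0.328,0.065,0,1],[0,0,0,0.328,0.065,0,1],[0,0,0,0,0,0,1],[0,0,0,0,0,0,1]]}}

```text
clock: 10.45
position: [0.6489, 0.1207, 0.2426]
eef_rot: [-0.0, 0.798, 0.602, -0.001]
wrist_force: [-0.6, -0.9, -0.0]
finger_gap: -0.001
grip_force: 0.0
```

```bash
python3 - <<'E'
from rot import *
st(ax);rot()
a=shot('side');cv2.imwrite('pics/s2.png',cv2.resize(a['color'][120:260,180:360],(800,600)))
P=pts(a);m=(np.hypot(P[...,0]-.632,P[...,1]-.08)<.05)&(P[...,2]>.1)&(P[...,2]<.165)
rr=(P[m][:,:2]-ax)@[.279,.960]
for z0 in(.1,.12,.14,.15):
    k=abs(P[m][:,2]-z0-.004)<.004
    if k.any():print(z0,rr[k].max().round(4),np.median(rr[k]).round(4))
E
```

```text
t 10.45 p [0.6489 0.1207 0.2426] x az 74.04 tilt [-0.001 -0.001 -1.   ] F [-0.6 -0.9 -0. ] gap -0.001 j [ 0.07  0.14  1.53 -0.    1.48  0.35]
axis in tool xy [-2.402e-01 -9.000e-04  2.000e-04]
bar 690 az 73.6 pt [ 0.5897 -0.0841] nose 38 74.1
cruc 37 72.3
0.1 0.195 0.1929
0.12 0.1991 0.1959
0.14 0.2019 0.1991
0.15 0.2025 0.1977
```

View pics/s2.png

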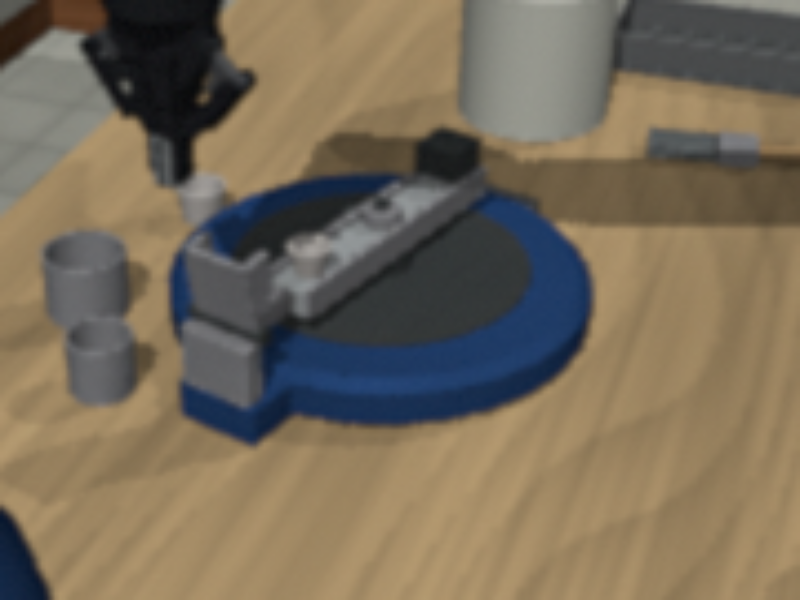

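{"api": "jog_arm", "payload": {"moves": [[0,0,0,0,0,0.32,1],[0,0,0,0,0,0.32,1],[0,0,0,0,0,0.31,1],[0,0,0,-0.11,0,0,1],[0,0,0,-0.11,0,0,1],[0,0,0,-0.06,0,-0.015,1],[0,0,0,-0.06,0,-0.015,1],[0,0,0,-0.06,0,0,1],[0,0,0,-0.06,0,0,1],[0,0,0,-0.057,0,0.016,1],[0,0,0,-0.057,0,0.016,1],[0,0,0,0,0,0,1]]}}

```text
clock: 11.75
position: [0.6327, 0.0644, 0.1476]
eef_rot: [-0.0, 0.8, 0.601, -0.001]
wrist_force: [-0.1, 0.1, -0.8]
finger_gap: -0.002
grip_force: 0.0
```

```bash
python3 - <<'E'
from rot import *
st(ax)
a=shot('side');cv2.imwrite('pics/s3.png',cv2.resize(a['color'][140:240,190:320],(800,600)))
E
```

```text
t 11.75 p [0.6327 0.0644 0.1476] x az 73.82 tilt [-0.001 -0.001 -1.   ] F [-0.1  0.1 -0.8] gap -0.002 j [-0.02  0.15  1.67 -0.    1.32  0.27]
axis in tool xy [-0.1816 -0.      0.0002]
```

View pics/s3.png

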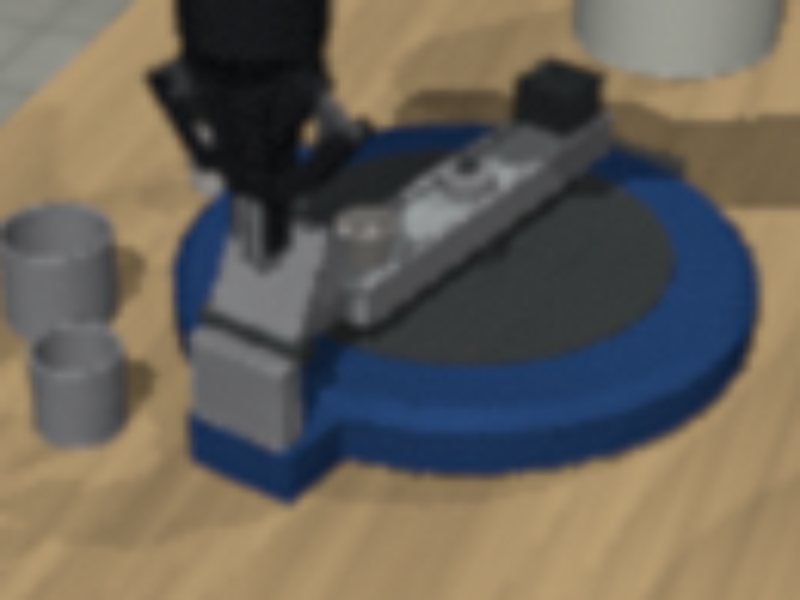

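The clip has tipped inward with the finger centred on its plate. I'll continue the arc and press down.

{"api": "jog_arm", "payload": {"moves": [[0,0,0,-0.05,0,0.03,1],[0,0,0,-0.05,0,0.031,1],[0,0,0,-0.041,0,0.043,1],[0,0,0,-0.041,0,0.043,1],[0,0,0,-0.028,0,0.05,1],[0,0,0,-0.028,0,0.053,1],[0,0,0,-0.014,0,0.057,1],[0,0,0,-0.014,0,0.057,1],[0,0,0,0,0,0.015,1],[0,0,0,0,0,0.01,1],[0,0,0,0,0,0,1],[0,0,0,0,0,0,1]]}}

```text
clock: 13.0
position: [0.6259, 0.0394, 0.1109]
eef_rot: [0.0, 0.799, 0.601, -0.0]
wrist_force: [-6.2, -1.6, 10.2]
finger_gap: -0.004
grip_force: 5.3
```

```bash
python3 - <<'E'
from rot import *
st(ax)
E
```

```text
t 13.0 p [0.6259 0.0394 0.1109] x az 73.87 tilt [-0.001  0.    -1.   ] F [-6.2 -1.6 10.2] gap -0.004 j [-0.06  0.17  1.72 -0.    1.25  0.23]
axis in tool xy [-1.557e-01 -6.000e-04  1.000e-04]
```

{"api": "jog_arm", "payload": {"moves": [[0,0,0,0,0,0.01,1],[0,0,0,0,0,0,1],[0,0,0,0,0,0,1],[0,0,0,0,0,-0.1,1],[0,0,0,0,0,-0.3,1],[0,0,0,0,0,-0.4,1],[0,0,0,0,0,-0.4,1],[0,0,0,0.4,0,-0.2,1],[0,0,0,0.4,0,0,1],[0,0,0,0.4,0,0,1],[0,0,0,0,0,0,1],[0,0,0,0,0,0,1]]}}

```text
clock: 14.2
position: [0.6587, 0.1557, 0.247]
eef_rot: [-0.0, 0.799, 0.601, -0.001]
wrist_force: [-0.3, -0.2, 0.7]
finger_gap: -0.001
grip_force: 0.0
```

```bash
python3 - <<'E'
from rot import *
st(ax);rot()
a=shot('side');cv2.imwrite('pics/s4.png',cv2.resize(a['color'][140:240,190:320],(800,600)))
for n in('side','top'):
    P=pts(dict(np.load(n+'.npz')));q=(P[...,:2]-ax);rd=q@[.279,.960];la=q@[-.960,.279]
    for r0 in(.130,.145,.16,.175):
        m=(abs(rd-r0)<.006)&(abs(la)<.02)&(P[...,2]>.07)&(P[...,2]<.15);print(n,r0,m.sum(),np.median(P[m][:,2]) if m.any() else '')
E
```

```text
t 14.2 p [0.6587 0.1557 0.247 ] x az 73.95 tilt [-0.001 -0.002 -1.   ] F [-0.3 -0.2  0.7] gap -0.001 j [ 0.12  0.17  1.48 -0.    1.49  0.4 ]
axis in tool xy [-2.765e-01 -2.000e-04  2.000e-04]
bar 749 az 73.9 pt [ 0.5926 -0.0737] nose 26 75.0
cruc 42 72.3
side 0.13 22 0.09574836915251561
side 0.145 26 0.09617433345317034
side 0.16 25 0.09708084919490345
side 0.175 31 0.09623111120219163
top 0.13 30 0.09654014873274919
top 0.145 37 0.0973306971075274
top 0.16 38 0.09762988460504729
top 0.175 38 0.09797109804819704
```

View pics/s4.png

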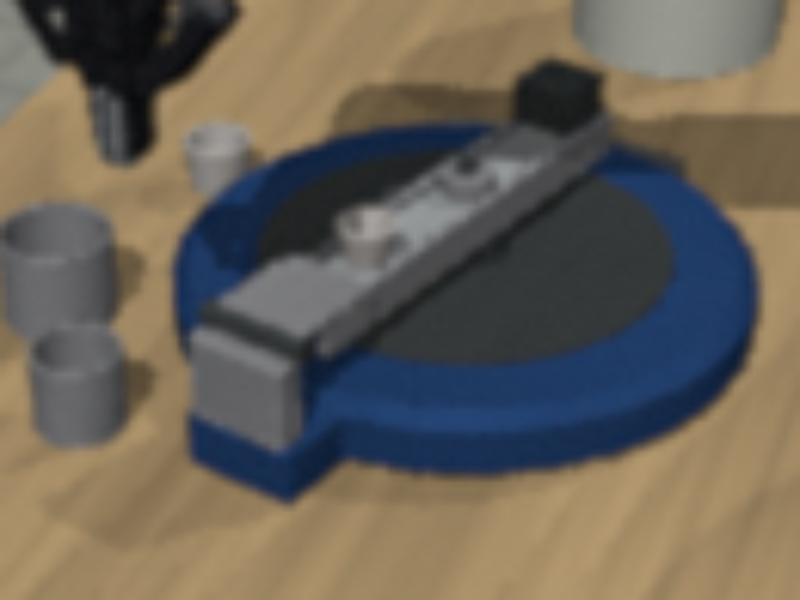

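The clip lies flat at 97 mm over the nose, and the robot is clear. I'm handing in.

```bash
python3 -c "
from station import r
print(r.hand_in())"
```

```text
the job is handed in; nothing more can be done
None
```

I've handed the job in, at about 14 s of the 61 s allowed: the swing arm's nose points at the clip to within about a degree, the clip lies level over it (top measured at 96–98 mm), and the robot is clear; the hand-in gave no verdict.

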